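# Hang the setting gauge beside the magnifier on the probe-station hook

## Robot

A 6-joint arm with a two-finger parallel gripper is mounted at the origin on the work surface. World frame = base frame: x ahead of the robot, y to its left, z up, the work surface at z = 0. Lengths are in m, angles in rad, forces in N, time in s.
With the tool pointing down it reaches from about 0.375 to 0.925 m from the base axis. Payload 5.7 kg.
Tool frame: the origin (TCP) lies on the centre line of the jaws, within the pads' length; the fingertips stand 17 mm ahead of it and the grasp point (between the pads) lies 2 mm behind it; z points along the fingers, x is the direction in which the jaws open and shut, and the axes are right-handed (so a half turn about z gives the same grasp; the last joint's range is limited). The gripper opens to 85 mm and grips with 20 to 120 N. Pads are 22 mm wide; open, the fingers measure 114 mm over their backs; the gripper's body (76 mm by 85 mm) begins 54 mm behind the grasp point. The pads swing forward as they close: fully open they stand 13 mm farther back than shut.
Start: joints at [1.054, 0.359, 1.51, -0, 1.272, -0.115], TCP at [0.235, 0.552, 0.248] pointing down, gripper open.
Joint ranges: [-2.97, 2.97], [-1.01, 2.36], [0.21, 2.38], [-0.96, 4.11], [0.2, 2.71], [-2.98, 2.98]. Speed limits (rad/s): [2.39, 2.39, 3.14, 3.14, 3.14, 3.14].

## Interface

Orientations are given as a rotation vector (axis times angle).
In Python, from workcell import ctrl, viewer gives the robot as it stands.
- The arm moves only by the tool jog_arm, never from a script. Its argument "targets" is text: rows parted by semicolons, each of 7 numbers parted by spaces: the finger opening in mm, from 0 to 85.4, then the shift along the world's x, y, z in mm, then the turn, a rotation vector about the world's x, y, z in rad. A call has 1 to 5 rows; each row shifts and turns the pose as measured when the row begins; what a row does not reach is not made up. A row lasts 1/8 s, in which the tool goes at most 62.5 mm and 10.7 degrees, less where a joint would pass 70% of its speed; a pose out of reach is approached as far as the arm can. A call with a gripper value outside its range is refused whole. The fingers move at their own pace and stop on an object; "squeeze" is the grip in N (left out, the last holds). Time passes only in rows, so rows that do not move let the fingers close. It gives the time, the measured TCP pose, the force and the opening at its end, in the units of the state.
- ctrl.get_obs(): the state, without advancing time (a new reading comes with each control period).
- viewer.snapshot(name): name is "scene" or "top" or "wrist"; returns a dict with "image" (384x512x3 uint8, blue, green, red), "intrinsics" (3x3 intrinsics, pixels), "R" (3x3) and "t" (3): a world point X has camera coordinates R X + t. Camera axes: x right, y down, z forward; pixel columns grow to the right and rows downward; lengths in m; the calibration is good to about 2 mm. A picture is of the moment at which its call begins. There is no depth.
- ctrl.job_done(): hands the job in, once; it reports no verdict.
The state is a dict: "clock": time; "qpos": joint angles; "qvel": joint speeds; "effort": joint torques, N m; "eef_pos": TCP position; "ee_rot": TCP orientation; "contact_force": force on the tool from outside, world axes, zero at the start; "torque": the same for the moment, N m; "finger_gap": finger opening in m.
Only numpy, scipy, OpenCV 4.12 (cv2) and the standard library are available. Lean on these libraries where they do the work, as an engineer would, in place of code of your own. Each camera call takes 0.05 s, during which the arm holds its last target. There are 200 camera calls.

## Task

Take the tall setting gauge (the steel plate with a grip tab and a square eye) out of the rack and hang it by its eye on the hook where the magnifier already hangs. Then use the gauge to slide the magnifier gently back along the hook until the sprung buffer behind it gives a little, a push of about 6 newtons held for a moment and never as much as 10, and let go, leaving both hanging quietly side by side. Do not force the hook, do not knock the magnifier off it and leave the other things where they are.

Things in the scene. Friction and masses are not known exactly. Their poses are not given: they have to be found in the camera images.
- gauge: Setting gauge, bare steel, 0.11 to 0.21 kg: flat plate 8 mm thick (x), 155 mm tall (z up), upright in a rack slot. Origin: centre of its underside. Plate 60 mm wide (y) from z 20 to 73 mm; foot below it at y -10 to +30 mm. Eye frame above it, 36 mm wide, top at z 105 mm. Grip tab above that, z 105 to 155 mm.
- gauge_tab (a point): Middle of the gauge's grip tab's pinching zone, 137 mm above the gauge's underside. The tab is 24 mm wide (y) and 8 mm thick (x): pinch it from above across the 24 mm, fingertips staying above the eye frame, or they meet the magnifier later.
- gauge_eye (a point): Centre of the gauge's eye, an opening 20 mm wide (y) and 26 mm high that goes through in x, 86 mm above the gauge's underside. When the gauge hangs on the peg this point is 9 mm below the peg's axis.
- loupe: Magnifier, black plastic, 52 mm round lens frame, 8 mm thick (x, along the peg), 0.06 kg, hanging on the peg by an eye 14 mm wide and 20 mm high, free to swing and to slide (well under 1 N). Origin: middle of the top edge of its eye opening, 4 mm above the peg's axis. It reaches 6 mm above and 80 mm below the origin. Starts 75 to 85 mm out from the post's middle.
- loupe_eye (a point): The same point as the magnifier's origin: middle of the top edge of its eye opening.
- hook: Hook stand, bolted down. Origin: on the table under the middle of the post, z up. Post 24 mm (x) by 30 mm (y), 207 mm high, on a base 100 by 90 by 12 mm. The peg, a level steel rod of 8 mm diameter with its axis at z = 190 mm, runs from the post along the stand's -x axis to x = -140 mm and there turns up.
- peg_tip (a point): Top end of the peg's upturned tip, at x = -140 mm, z = 202 mm in the stand's frame, 12 mm above the rod's axis; tip 8 mm in diameter. An eye goes over the tip (opening to clear z 186 to 202 mm) along the stand's +x and is then lowered to bear on the rod inside the tip.
- buffer_zone (a point): A point on the rod's axis (stand x = -49 mm) in the middle of the range where the face of the rubber buffer disc (26 mm diameter, behind the magnifier) may stand: x = -37 to -61 mm. Its setting is NOT measured and must be felt. The disc is sprung, about 1.4 N per mm of give, 14 mm of travel, and springs back.
- rack: Grey plate rack, fixed, 150 mm (x) by 84 mm (y) by 45 mm high; origin at the centre of its underside. Three slots 9.6 mm wide (x), 63 mm long (y), at x = -45, 0 and +45 mm, their floors at z = 5 mm, so 40 mm deep. The plates stand in them, faces across x; which plate is in which slot varies.
- blank_wide: Bystander: plain rectangular steel plate 60 by 8 by 80 mm tall in a rack slot; origin at the centre of its underside.
- blank_notched: Bystander: steel plate 60 by 8 by 75 mm tall with a notch in its top edge, in a rack slot; origin at the centre of its underside.
- vial: Bystander: small amber vial, 28 mm in diameter, 50 mm tall, beside the hook's base; origin at its underside.
- cup: Bystander: open steel cup 56 mm wide, 40 mm tall; origin at its underside.
- jar: Bystander: clear jar with white cap, 70 mm in diameter, 80 mm tall; origin at its underside.
- spanner: Bystander: steel spanner lying flat; origin at its underside.
Mind the look-alikes: they are no part of the job. What is shaped like the hook but turquoise is not meant.

How it is judged:
On the way, in this order (a step that is already met when the one before it is completed fails the run):
1. The gauge's eye is over the peg, inside the upturned tip (x of gauge_eye in the frame of hook between -0.134 and -0.03 m and y of gauge_eye in the frame of hook between -0.012 and 0.012 m and z of gauge_eye in the frame of hook between 0.168 and 0.203 m), for 0.1 s.
2. With its eye on the peg, the gauge presses the magnifier back against the buffer with more than 3 N, held for 0.3 s (all of step 1 and x of loupe_eye in the frame of hook between -0.134 and -0.03 m and y of loupe_eye in the frame of hook between -0.008 and 0.008 m and z of loupe_eye in the frame of hook between 0.186 and 0.203 m and contact force between gauge and loupe above 3 N), for 0.3 s.
At the end, for the whole second after the job is handed in: Gauge and magnifier both hang by their eyes on the peg inside the tip, upright within 0.2 rad, gauge in front, its eye centre 0 to 18 mm below the peg axis and within 10 mm sideways, at most 10 mm between their faces, both at rest (below 0.03 m/s) (x of gauge_eye in the frame of hook between -0.134 and -0.03 m and y of gauge_eye in the frame of hook between -0.01 and 0.01 m and z of gauge_eye in the frame of hook between 0.172 and 0.19 m and angle between each of gauge, loupe's own z axis and vertical below 0.2 rad and x of gauge_eye in the frame of loupe between -0.018 and 0 m and x of loupe_eye in the frame of hook between -0.134 and -0.03 m and y of loupe_eye in the frame of hook between -0.008 and 0.008 m and z of loupe_eye in the frame of hook between 0.186 and 0.203 m and linear speed of each of gauge, loupe below 0.03 m/s); the robot touches nothing.
It fails at once if The gauge presses on the magnifier with more than 10 N (contact force between gauge and loupe above 10 N).
It fails at once if The gauge is forced against the hook with more than 20 N (contact force between gauge and hook above 20 N).
It fails at once if The magnifier comes off the peg (z of loupe_eye in the frame of hook below 0.17 m or x of loupe_eye in the frame of hook below -0.15 m).
It fails at once if The robot pushes the magnifier directly (contact force between any of the arm, the fingers and loupe above 3 N).
It fails at once if A bystander is moved by more than 25 mm (distance of any of blank_wide, blank_notched, vial, cup, jar, spanner from where it was at the start of the episode above 0.025 m).
It also fails if it takes over 67 s, if anything falls off the work surface, if the arm or the gripper's body presses on something with over 40 N, if the wrist force passes 120 N, or if a joint passes its speed limit or range.

## Working session

There is one attempt and no reset: what is moved stays moved. The work goes in short steps, Python scripts to look and compute and a tool call to move; the robot and the scene stay as the last step left them, time stands still between calls to the robot, and variables do not carry over. Pictures are saved under pics/ and viewed, about 8 in all and at most 12, crops included, and the job is handed in when it is done.

Besides the shell and the picture viewer there is one more tool, called as name(argument=value, ...) on one line, values as JSON. jog_arm: Moves the arm, as the interface text tells. Its arguments: {"type":"object","properties":{"targets":{"type":"string"},"squeeze":{"type":"number"}},"required":["targets"]}

```bash
mkdir -p pics
cat > h.py <<'E'
import numpy as np, cv2
from workcell import ctrl, viewer
def snap(n,f=None):
    s=viewer.snapshot(n); im=np.array(s["image"])
    if f: cv2.imwrite("pics/"+f,im)
    np.savez("cam_%s.npz"%n,im=im,K=s["intrinsics"],R=s["R"],t=s["t"]); return s
def load(n): return np.load("cam_%s.npz"%n)
def proj(c,X):
    p=(np.array(c["R"])@np.atleast_2d(X).T+np.array(c["t"]).reshape(3,1)); q=np.array(c["K"] if "K" in c else c["intrinsics"])@p; return (q[:2]/q[2]).T
def ray(c,u,v):
    R=np.array(c["R"]);K=np.array(c["K"] if "K" in c else c["intrinsics"]); o=-R.T@np.array(c["t"]).ravel()
    d=R.T@np.linalg.inv(K)@[u,v,1]; return o,d/np.linalg.norm(d)
def onplane(c,u,v,z,ax=2):
    o,d=ray(c,u,v); return o+d*(z-o[ax])/d[ax]
def tri(rs):
    A=sum(np.eye(3)-np.outer(d,d) for o,d in rs); b=sum((np.eye(3)-np.outer(d,d))@o for o,d in rs); return np.linalg.solve(A,b)
E
python3 - <<'E'
from h import *
a=snap("scene","s0.png");b=snap("top","t0.png");c=snap("wrist","w0.png")
for k in (a,b,c): print(np.round(-np.array(k["R"]).T@np.array(k["t"]).ravel(),3),np.round(k["R"],2).tolist(),np.array(k["intrinsics"])[0])
o=ctrl.get_obs();print(o)
E
```

```text
[ 0.924 -0.718  0.961] [[0.87, 0.49, 0.0], [0.35, -0.62, -0.7], [-0.34, 0.62, -0.71]] [352.3155382    0.         259.44455414]
[ 0.373 -0.02   1.195] [[0.03, -1.0, 0.0], [-0.99, -0.03, -0.14], [0.14, 0.0, -0.99]] [404.79670039   0.         260.00343572]
[0.166 0.581 0.373] [[0.39, 0.92, -0.0], [0.88, -0.37, 0.29], [0.26, -0.12, -0.96]] [300.85943743   0.         253.90130722]
{'clock': 0.15, 'qpos': array([ 1.05389851e+00,  3.59362019e-01,  1.51119258e+00,  1.86703538e-05,
        1.27248689e+00, -1.15110859e-01]), 'qvel': array([ 1.21515335e-03, -1.47472418e-03, -1.76691464e-03, -6.92350014e-05,
       -3.02802092e-04, -1.77945285e-03]), 'effort': array([ 7.20325479e-04, -5.28025889e+01, -2.78932285e+01, -2.08724341e-04,
        8.22605129e-03,  7.46325327e-05]), 'eef_pos': array([0.23439716, 0.55177855, 0.24762996]), 'ee_rot': array([ 2.61951362e+00,  1.73312758e+00, -2.04193346e-03]), 'contact_force': array([-0.05942555, -0.35251852,  0.48716462]), 'torque': array([-0.05223082,  0.02459404, -0.00982941]), 'finger_gap': 0.08544083305264384}
```

View pics/s0.png

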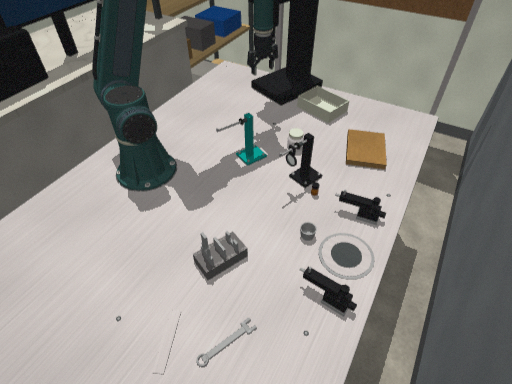

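View pics/t0.png

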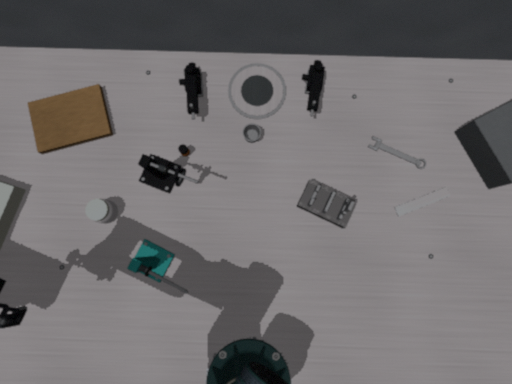

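The scene view shows the black hook at (307,160) with the magnifier at (291,158). The turquoise look-alike is at (250,140), and the rack at (220,255) holds the tall plate at about (205,245). In the top view, the black hook is at (163,172) and the rack at (327,203). I'm enlarging both.

Run:
```python
from h import *
a=load("scene");b=load("top")
def cr(im,x,y,w,h): return cv2.resize(im[y:y+h,x:x+w],(400,300),interpolation=cv2.INTER_CUBIC)
m=np.vstack([np.hstack([cr(a["im"],184,222,72,54),cr(a["im"],270,130,72,54)]),np.hstack([cr(b["im"],291,173,72,54),cr(b["im"],128,144,72,54)])])
cv2.imwrite("pics/m0.png",np.clip(m*1.3,0,255).astype(np.uint8))
```

```text
(no output)
```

View pics/m0.png

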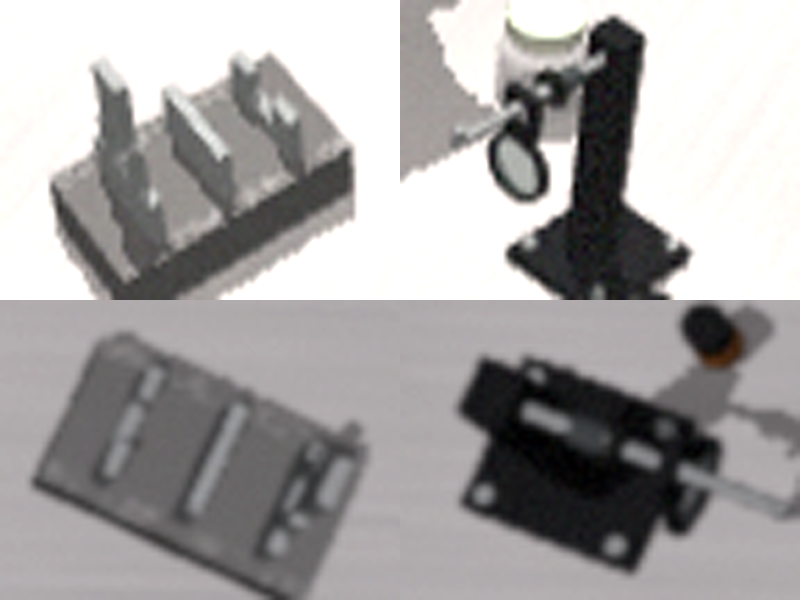

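Run:
```python
from h import *
a=load("scene");b=load("top")
S=lambda u,v,x0,y0:(x0+u*.18-.5,y0+v*.18-.5)
def T(s,t): return tri([ray(a,*s),ray(b,*t)])
tab=T(S(110,72,184,222),S(335,180,291,173));print("tab",tab, onplane(b,*S(335,180,291,173),.160),onplane(a,*S(110,72,184,222),.160))
for n,p in dict(tl=(120,35),bl=(35,185),br=(290,300),tr=(365,155)).items(): print(n,onplane(b,*S(*p,291,173),.045))
for n,p in dict(l=(52,185),bt=(130,285),r=(352,150),t=(270,55)).items(): print("s",n,onplane(a,*S(*p,184,222),.045))
print("tip",T(S(458,130,270,130),S(788,208,128,144)),onplane(a,*S(458,130,270,130),.2),onplane(b,*S(788,208,128,144),.2))
print("post",onplane(a,*S(617,30,270,130)[:2],.207) if 0 else onplane(a,*S(217,30,270,130),.207),onplane(b,*S(88,95,128,144),.207))
for n,p in dict(bl=(70,198),br=(238,270),tr=(285,110)).items(): print("base",n,onplane(b,*S(*p,128,144),.012))
for n,p in dict(l=(108,250),r=(288,250)).items(): print("base s",n,onplane(a,*S(*p,270,130),.012))
```

```text
tab [ 0.48412241 -0.25185983  0.1619277 ] [ 0.48506486 -0.2516733   0.16      ] [ 0.48229023 -0.25130919  0.16      ]
tl [ 0.57014819 -0.16637469  0.045     ]
bl [ 0.49091373 -0.12336166  0.045     ]
br [ 0.43549114 -0.25407562  0.045     ]
tr [ 0.51088846 -0.29287201  0.045     ]
s l [ 0.43703122 -0.26530289  0.045     ]
s bt [ 0.51228104 -0.29687236  0.045     ]
s r [ 0.57157649 -0.16288992  0.045     ]
s t [ 0.49430388 -0.12761367  0.045     ]
tip [0.6488846  0.00339889 0.34693085] [0.74307448 0.26074495 0.2       ] [ 0.53530762 -0.04032743  0.2       ]
post [0.57539156 0.27416931 0.207     ] [0.57715169 0.27455294 0.207     ]
base bl [0.56132826 0.33860466 0.012     ]
base br [0.52501884 0.24686571 0.012     ]
base tr [0.61212444 0.22670451 0.012     ]
base s l [0.52311608 0.24813254 0.012     ]
base s r [0.63602307 0.31130209 0.012     ]
```

Run:
```python
from h import *
a=load("scene");b=load("top")
S=lambda u,v,x0,y0:(x0+u*.18-.5,y0+v*.18-.5)
s=S(58,130,270,130);t=S(388,208,128,144)
tip=tri([ray(a,*s),ray(b,*t)]);p=np.array([.5763,.2744])
print(tip,onplane(a,*s,.2),onplane(b,*t,.2)); 
d=tip[:2]-p;print(np.linalg.norm(d),np.degrees(np.arctan2(*(-d)[::-1])))
# other: loupe body pixels in scene
for n,q in dict(lens=(120,165)).items(): print(n,tri([ray(a,*S(*q,270,130)),ray(b,*S(290,192,128,144))]))
```

```text
[0.52973609 0.13811755 0.20240581] [0.52811248 0.140395   0.2       ] [0.53056993 0.13882561 0.2       ]
0.14401772079317576 71.13613597448949
lens [0.54737858 0.19605543 0.13900494]
```

jog_arm(targets="85 20 -50 40 0 0 -0.18;85 20 -60 20 0 0 -0.18;85 20 -60 0 0 0 -0.18;85 20 -60 0 0 0 -0.18")

```text
clock: 0.65
eef_pos: [0.3122, 0.3277, 0.304]
ee_rot: [-3.068, -0.676, 0.002]
contact_force: [1.9, 0.5, -0.1]
finger_gap: 0.0849
```

jog_arm(targets="85 28 -55 0 0 0 -0.16;85 28 -55 0 0 0 -0.16;85 28 -55 0 0 0 -0.16;85 20 -58 0 0 0 -0.16;85 20 -58 0 0 0 -0.16")

```text
clock: 1.27
eef_pos: [0.4362, 0.0413, 0.3044]
ee_rot: [-3.08, 0.612, -0.003]
contact_force: [1.4, 0.1, 0.6]
finger_gap: 0.0851
```

jog_arm(targets="85 15 -58 0 0 0 0;85 15 -58 0 0 0 0;85 15 -50 0 0 0 0;85 10 -30 0 0 0 0")

```text
clock: 1.78
eef_pos: [0.4921, -0.1638, 0.304]
ee_rot: [-3.078, 0.621, -0.004]
contact_force: [0.5, 0.9, -0.6]
finger_gap: 0.0849
```

Run:
```python
from h import *
o=ctrl.get_obs();print(o["eef_pos"],o["ee_rot"],o["clock"])
s=snap("wrist");im=s["image"]
cv2.imwrite("pics/w1.png",cv2.resize(im,(800,600),interpolation=cv2.INTER_CUBIC))
print(proj(s,[[.4845,-.2515,.16]]))
```

```text
[ 0.49209918 -0.16383985  0.30404595] [-3.07773906  0.62065522 -0.00423362] 1.775
[[281.15987278 264.00005051]]
```

View pics/w1.png

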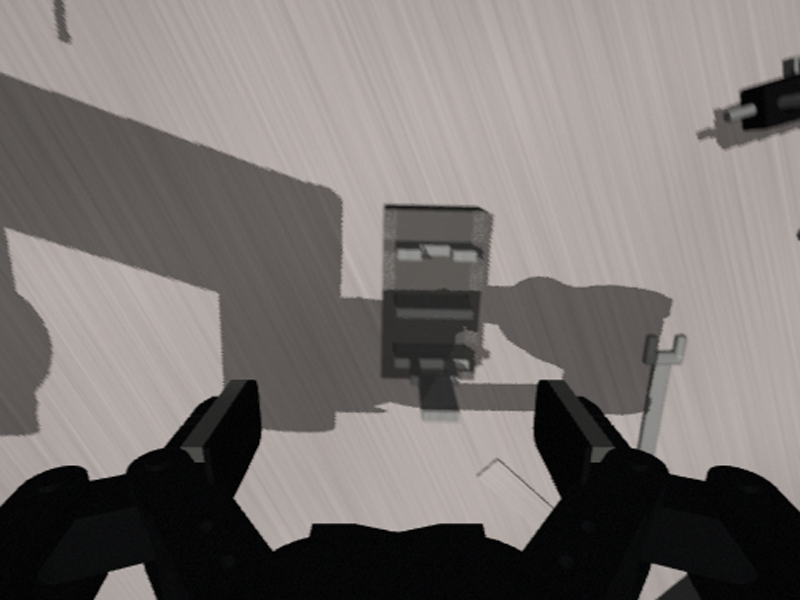

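The wrist view shows the tall gauge's tab at (440,415), which is native pixel (281.5,265.5) and matches the prediction of (281,264). It is the only plate standing well above the rack, in the end slot. I'll use its pixels for the final position.

Run:
```python
from h import *
c=load("wrist");g=cv2.cvtColor(c["im"],cv2.COLOR_BGR2GRAY)
print(g[258:272,264:300:1])
for u in (269.0,281.3,293.5): print(u,onplane(c,u,265.3,.160))
# blank plate top edge direction
P=onplane(c,252.5,200.5,.085);Q=onplane(c,303,200.5,.085);print(P,Q,np.degrees(np.arctan2(*(Q-P)[1::-1])))
print(g[194:206,248:308:4])
```

```text
[[ 93  95  95  91  80  60  49  49  49  48  48  48  48  48  48  48  46  46
   46  48  47  48  47  47  48  46  46  47  61  83  94  97  95  94  92  93]
 [ 93  94  95  94  82  61  47  47  50  49  49  47  49  47  48  47  47  49
   48  47  47  47  45  45  47  48  45  45  56  80  93  95  96  95  93  93]
 [119 120 108 113  97  61  48  44  45  47  46  46  49  48  48  46  45  46
   48  46  46  43  46  45  45  44  43  44  50  69  89  96  96  96  94  91]
 [172 172 174 178 143  88  59  54  52  54  53  54  50  48  49  48  48  48
   48  46  44  45  46  43  42  43  45  45  48  68  90  98  95  96  96  93]
 [173 172 173 175 157 133 106  92  91  92  88  87  87  87  88  85  83  81
   84  86  83  84  85  81  81  74  68  69  72  75 131 151 132 123 137 141]
 [172 172 172 175 163 140 120 118 118 117 115 115 116 118 117 114 113 110
  112 113 110 108 110 109 111 109 107 107 111 119 146 170 177 177 176 175]
 [175 173 172 173 166 145 129 132 140 141 139 137 138 141 141 139 137 134
  133 131 131 132 134 136 134 134 132 130 135 140 147 166 177 176 177 176]
 [174 175 172 172 168 149 131 138 146 145 143 142 146 146
[... 1091 characters left out ...]
52 -0.25774207  0.16      ]
[ 0.47429698 -0.20098382  0.085     ] [ 0.53046759 -0.22473498  0.085     ] -22.920569917115085
[[50 41 38 41 40 39 39 41 40 38 41 39 39 40 48]
 [49 46 39 39 40 39 39 40 40 40 40 40 39 41 48]
 [48 48 43 42 42 41 38 39 39 39 39 40 40 39 48]
 [49 49 60 57 58 57 56 54 51 51 50 48 47 47 49]
 [49 49 72 73 72 71 71 68 67 65 64 64 62 62 49]
 [47 48 81 81 81 80 79 80 80 80 79 78 75 75 49]
 [48 48 79 80 81 80 82 81 82 82 82 81 81 81 49]
 [48 50 81 81 78 80 82 81 81 82 81 82 81 82 50]
 [47 49 72 75 76 77 79 77 80 82 83 82 82 82 49]
 [49 50 60 70 66 65 67 68 71 73 71 77 75 74 48]
 [49 49 51 55 53 55 62 58 60 59 62 64 61 64 48]
 [48 48 48 49 49 49 48 49 50 45 48 50 48 50 48]]
```

jog_arm(targets="85 0 -45 -20 0 0 0;85 -5 -38 -20 0 0 0")

```text
clock: 2.08
eef_pos: [0.4899, -0.2516, 0.2644]
ee_rot: [3.079, -0.619, 0.013]
contact_force: [-0.2, 0.5, -0.6]
finger_gap: 0.0851
```

jog_arm(targets="65 -6 -1 -40 0 0 -0.012;65 0 0 -40 0 0 0;65 0 0 -30 0 0 0;65 0 0 -12 0 0 0;65 0 0 0 0 0 0", squeeze=40)

```text
clock: 2.7
eef_pos: [0.4823, -0.2548, 0.1376]
ee_rot: [3.074, -0.645, 0.01]
contact_force: [0.5, -0.1, 0.6]
finger_gap: 0.0654
```

jog_arm(targets="50 2 2 5 0 0 0;30 0 0 0 0 0 0;15 0 0 0 0 0 0;15 0 0 0 0 0 0;15 0 0 0 0 0 0", squeeze=60)

```text
clock: 3.32
eef_pos: [0.4861, -0.2532, 0.1463]
ee_rot: [3.072, -0.643, 0.017]
contact_force: [0.6, 0.4, -2.2]
finger_gap: 0.0228
```

jog_arm(targets="15 0 0 8 0 0 0;15 0 0 15 0 0 0;15 0 0 20 0 0 0;15 0 0 25 0 0 0;15 0 0 0 0 0 0")

```text
clock: 3.95
eef_pos: [0.4869, -0.2538, 0.2196]
ee_rot: [3.071, -0.643, 0.021]
contact_force: [-0.6, -0.1, -2.1]
finger_gap: 0.023
```

Run:
```python
from h import *
o=ctrl.get_obs();print(o["eef_pos"],o["ee_rot"],o["clock"],o["contact_force"],o["torque"])
a=snap("scene");w=snap("wrist")
cv2.imwrite("pics/m1.png",np.hstack([cv2.resize(a["image"][200:290,175:265],(400,400),interpolation=cv2.INTER_CUBIC),cv2.resize(w["image"][184:384,150:350],(400,400),interpolation=cv2.INTER_CUBIC)]))
```

```text
[ 0.48685454 -0.25384199  0.21960355] [ 3.07090363 -0.6432398   0.02121249] 3.95 [-0.6434793  -0.13253658 -2.13385552] [-0.01884445 -0.03516359  0.04654325]
```

View pics/m1.png

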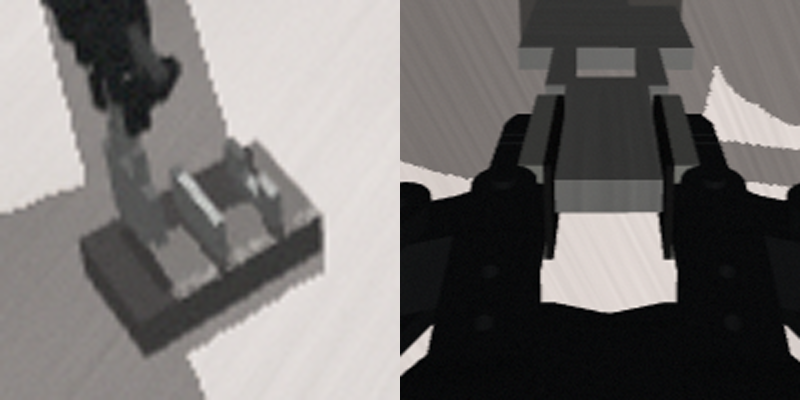

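The left crop shows the gauge clear of its slot, with the other plates still in place. The right crop shows the tab squarely between the pads and the eye at (606,62). Next I'll raise it and move to a viewpoint in front of the hook.

jog_arm(targets="15 -5 10 55 0.003 0.013 0;15 -8 50 35 0 0 0.03;15 -8 50 35 0 0 0.03;15 -8 50 35 0 0 0.03;15 -8 50 35 0 0 0")

```text
clock: 4.68
eef_pos: [0.4435, -0.0387, 0.4081]
ee_rot: [-3.097, 0.51, 0.03]
contact_force: [1.6, 0.5, -0.6]
finger_gap: 0.0231
```

jog_arm(targets="15 -6 50 0 0 0 0;15 -6 50 0 0 0 0;15 -2 30 0 0 0 0;15 0 0 0 0 0 0")

```text
clock: 5.18
eef_pos: [0.4273, 0.0979, 0.4073]
ee_rot: [-3.098, 0.504, 0.031]
contact_force: [0.2, -0.7, -2.5]
finger_gap: 0.0225
```

Run:
```python
from h import *
o=ctrl.get_obs();print(o["eef_pos"],o["ee_rot"],o["clock"],o["contact_force"])
w=snap("wrist");u=np.array([.323,.946])
cv2.imwrite("pics/w2.png",cv2.resize(w["image"],(800,600),interpolation=cv2.INTER_CUBIC))
print(proj(w,[[.53,.1385,.202],[.576,.274,.207],[.53,.1385,.19]])*1.5625)
```

```text
[0.42734957 0.09793824 0.40727077] [-3.09820748  0.50361072  0.03083349] 5.175 [ 0.21735675 -0.68570004 -2.50126117]
[[529.54092143 161.26587565]
 [553.07653287 -98.8235864 ]
 [525.2249263  161.10748925]]
```

View pics/w2.png

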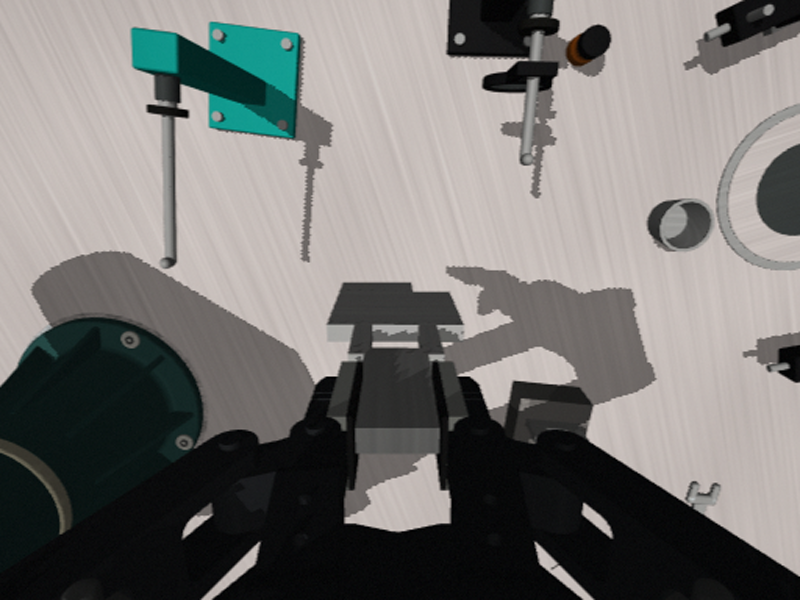

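The hook's tip is at (527,159), against a prediction of (529,161). The magnifier is at (520,78) and the buffer at (540,20). The turquoise decoy is far left. I'll measure the rod line and the gauge's eye in the tool frame.

Run:
```python
from h import *
c=load("wrist");g=cv2.cvtColor(c["im"],cv2.COLOR_BGR2GRAY)
for r in (45,50,60,65,70,76,82,86,92,96,100,104): print(r,g[r,326:352])
for r in (212,216,218,220,222,226): print(r,g[r,222:290:2])
```

```text
45 [ 5  7  4  4  8 15 19 21 22 19 21 22 21 20 23 21 22 21 22 20 21 18 20 20
 20 20]
50 [  5   7   4   5   3   4   2  12   9  11  10  39  59  71  79  98 131 135
  97  43   4   2   3   5   4   5]
60 [191 193 197 194 193 192 193 193 191 189 140 111 138 156 160 151 136 111
 104 107 109 107 104 103 104 103]
65 [197 190 194 197 196 192 192 193 192 156 115 124 146 160 157 142 125 143
 131 108 107 108 107 105 104 104]
70 [199 198 192 194 197 197 193 192 193 143 111 137 154 159 152 137 110 102
 106 106 109 109 109 107 106 105]
76 [194 199 199 196 193 195 198 195 157 116 127 148 161 157 142 124 137 177
 149 106 106 109 108 155 189 152]
82 [108 107 107 111 109 107 108  99  94 114 141 159 160 148 131 103  96 102
 102 104 106 106 107 110 109 109]
86 [108 108 108 109 111 110 107  92  99 126 148 161 157 143 125 100  99 104
 102 103 107 106 107 109 108 108]
92 [191 190 196 195 194 197 199 148 113 140 156 160 147 133 101 101 106 106
 104 101 101 104 107 109 110 129]
96 [192 191 190 196 196 194 157 114 125 149 161 157 144 124 141 179 149 105
 106 104 101 101 163 193 193 195]
100 [194 193 191 191 196 1
[... 353 characters left out ...]
57  57  55  55  56  56  65  94  94  95  94  95  96  96  96  95
  95  97  95  94  96  56  58  56  56  56  57  56  88  95  97  94]
218 [176 118  58  55  56  58  55  55  86 122 121 122 122 123 123 122 123 122
 123 122 123 123 123  58  57  58  55  56  57  56  83  99  98  98]
220 [197  91  58  53  46  58  57  54 154 191 192 193 196 197 197 193 194 197
 192 194 195 196 197  78  56  53  55  56  56  57 100 201 193 196]
222 [193  57  56  56  56  57  58  53  95 119 118 116 119 120 121 117 116 124
 122 131 160 163 160  81  52  58  56  55  58  56  56 109 108 108]
226 [164 110 111 109 108  93  47  45  45  44  45  45  45  47  43  48  52  54
  57  56  55  62  56  57  56  56  75  84  86  85  86  99 111 106]
```

```bash
cat >> h.py <<'E'
from scipy.spatial.transform import Rotation as Ro
def hookpose():
    h=np.load("hook.npz"); return h["o"],h["u"]
def tool(o): return o["eef_pos"],Ro.from_rotvec(o["ee_rot"]).as_matrix()
E
python3 - <<'E'
from h import *
c=load("wrist");o=ctrl.get_obs();p,T=tool(o)
print("tool x,y,z",T.round(4).T.tolist())
P=np.array([onplane(c,339.6,60,.19),onplane(c,338.7,70,.19),onplane(c,337.9,76,.19),onplane(c,336.9,86,.19),onplane(c,335.9,96,.19)])
f=np.polyfit(P[:,1],P[:,0],1);u=np.array([f[0],1]);u/=np.linalg.norm(u)
print(P.round(4),"yaw",np.degrees(np.arctan2(u[1],u[0])))
for q in((337.3,101.5),): print("tip",onplane(c,*q,.202))
print("line at y=.1385: x",np.polyval(f,.1385)," at .274:",np.polyval(f,.274))
# eye lateral in tool frame
for cc in (252.7,253.3):
  q,d=ray(c,cc,218); s=-((q-p)@T[:,1])/(d@T[:,1]); X=q+s*d; print("eye in tool",T.T@(X-p))
# loupe at peg: bar ends row 45 in native?
for q in((331,43),(345,43)): print("loupe",onplane(c,*q,.2))
a=load("top")
E
```

```text
tool x,y,z [[0.948, -0.3177, -0.0198], [-0.3177, -0.9482, 0.0013], [-0.0192, 0.0051, -0.9998]]
[[0.5439 0.1795 0.19  ]
 [0.5407 0.1703 0.19  ]
 [0.5385 0.1648 0.19  ]
 [0.535  0.1553 0.19  ]
 [0.5315 0.1458 0.19  ]] yaw 69.72660401326837
tip [0.5288266  0.14070716 0.202     ]
line at y=.1385: x 0.528844561537851  at .274: 0.5788960202788104
eye in tool [-1.91826661e-03 -8.83360495e-18  6.10487472e-02]
eye in tool [-1.51881228e-03  6.90545738e-18  6.10485059e-02]
loupe [0.53692908 0.19714757 0.2       ]
loupe [0.5501283 0.1926705 0.2      ]
```

jog_arm(targets="15 40 -12 -38 -0.005 -0.019 -0.02;15 42 -10 -38 0 0 0;15 0 0 -40 0 0 0;15 0 0 -40 0 0 0;15 0 0 0 0 0 0")

```text
clock: 5.85
eef_pos: [0.5119, 0.0677, 0.2448]
ee_rot: [3.091, -0.544, -0.001]
contact_force: [-0.6, -0.3, -1.2]
finger_gap: 0.0226
```

Run:
```python
from h import *
o=ctrl.get_obs();p,T=tool(o);print(p,T.round(4).T.tolist(),o["clock"],o["contact_force"])
yaw=np.radians(70.2);u=np.array([np.cos(yaw),np.sin(yaw)]);l=np.array([u[1],-u[0]])
tip=np.array([.5292,.140]);np.savez("hook.npz",o=tip+.14*u,u=u)
e=p+T@[-.0007,0,.0553];d=e[:2]-tip;print("eye hook x",d@u-.14,"lat",d@l,"z",e[2])
w=snap("wrist");a=snap("scene")
print(proj(w,[[*tip,.202]]),proj(a,[[*tip,.202],e]))
cv2.imwrite("pics/m2.png",np.hstack([cv2.resize(w["image"][60:360,103:403],(400,400),interpolation=cv2.INTER_CUBIC),cv2.resize(a["image"][110:200,240:330],(400,400),interpolation=cv2.INTER_CUBIC)]))
```

```text
[0.51185052 0.06774555 0.24475514] [[0.9399, -0.3415, -0.0002], [-0.3415, -0.9399, 0.0033], [-0.0014, -0.003, -1.0]] 5.85 [-0.58637038 -0.31979321 -1.16743564]
eye hook x -0.21403974837218082 lat 0.007437611617012911 z 0.1894556066974259
[[239.4114595  100.45995261]] [[280.19801785 152.60349371]
 [265.42182631 165.82567731]]
```

View pics/m2.png

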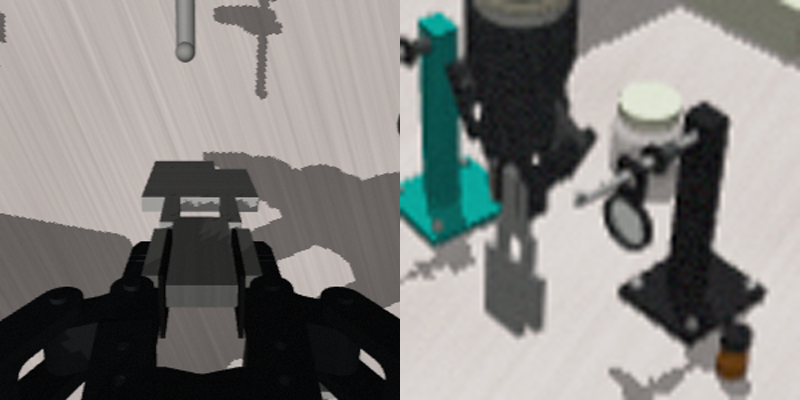

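The scene crop shows the eye at (516,247), on its prediction, and the tip at (580,200). In the wrist crop the tip at (185,50) sits about 2 px right of the prediction, so I'll shift sideways about 6.5 mm and advance in part.

jog_arm(targets="15 1 22 4 0 0 0;15 7 18 0 0 0 0;15 0 0 0 0 0 0")

```text
clock: 6.32
eef_pos: [0.5269, 0.1086, 0.2583]
ee_rot: [-3.094, 0.546, -0.026]
contact_force: [0.6, -0.3, -1.6]
finger_gap: 0.0226
```

```bash
cat >> h.py <<'E'
def rep():
    o=ctrl.get_obs();p,T=tool(o);O,u=hookpose();l=np.array([u[1],-u[0]])
    e=p+T@[-.0007,0,.0553];d=e[:2]-O;F=o["contact_force"]
    print("t",o["clock"],"p",p.round(4),"eye x %.4f lat %.4f z %.4f"%(d@u,d@l,e[2]),"toolz",T[:,2].round(4),"yaw",np.degrees(np.arctan2(-T[1,1],-T[0,1])).round(2),"F",F.round(2),"Fu %.2f"%(F[:2]@u),"gap",o["finger_gap"].round(4)); return e
E
python3 - <<'E'
from h import *
rep();w=snap("wrist");t=[.5292,.14,.202]
print(proj(w,[t]))
c=w["image"][20:270,128:384];cv2.imwrite("pics/w3.png",cv2.resize(c,None,fx=2.3,fy=2.3,interpolation=cv2.INTER_CUBIC))
E
```

```text
Traceback (most recent call last):
  File "h.py", line 24, in rep
    print("t",o["clock"],"p",p.round(4),"eye x %.4f lat %.4f z %.4f"%(d@u,d@l,e[2]),"toolz",T[:,2].round(4),"yaw",np.degrees(np.arctan2(-T[1,1],-T[0,1])).round(2),"F",F.round(2),"Fu %.2f"%(F[:2]@u),"gap",o["finger_gap"].round(4)); return e
                                                                                                                                                                                                            ^^^^^^^^^^^^^^^^^^^^^
AttributeError: 'float' object has no attribute 'round'
```

```bash
sed -i 's/o\["finger_gap"\].round(4)/round(o["finger_gap"],4)/' h.py
python3 - <<'E'
from h import *
rep();w=snap("wrist");t=[.5292,.14,.202]
rep()
print(proj(w,[t]))
c=w["image"][20:270,128:384];cv2.imwrite("pics/w3.png",cv2.resize(c,None,fx=2.3,fy=2.3,interpolation=cv2.INTER_CUBIC))
E
```

```text
t 6.325 p [0.5269 0.1086 0.2583] eye x -0.1702 lat 0.0086 z 0.2030 toolz [ 0.0162 -0.0028 -0.9999] yaw 69.98 F [ 0.62 -0.34 -1.56] Fu -0.11 gap 0.0226
t 6.375 p [0.5265 0.1081 0.2582] eye x -0.1708 lat 0.0085 z 0.2029 toolz [ 0.0159 -0.0032 -0.9999] yaw 69.97 F [-0.72 -0.78 -0.75] Fu -0.98 gap 0.023
[[239.77246404 174.23758679]]
```

View pics/w3.png

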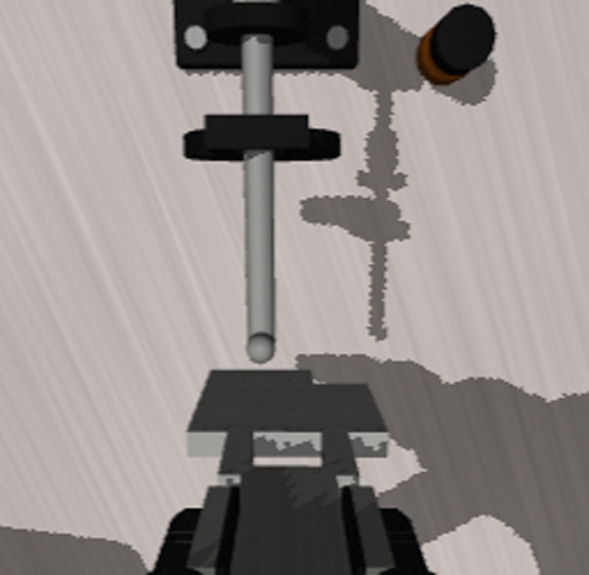

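Run:
```python
from h import *
w=load("wrist");g=cv2.cvtColor(w["im"],cv2.COLOR_BGR2GRAY)
for r in (40,50,60,95,110,125,140,155): print(r,g[r,230:252])
```

```text
40 [ 23  19  28  84 121 135 145 152 154 151 140 133 124 114  99  75  41  18
  18  19  22  22]
50 [ 75  75  67  90 116 133 146 151 154 152 144 134 125 116 103  79  58  67
  73  76  77  75]
60 [185 186 184 142 113 131 143 150 154 152 146 135 126 117 104  83 119 169
 184 184 184 188]
95 [185 187 187 167 127 120 136 145 152 155 149 142 132 123 110  92  82 155
 183 184 184 185]
110 [186 185 184 187 143 112 133 145 151 150 151 144 133 124 114  96  85 155
 186 185 184 186]
125 [182 185 185 182 142 114 129 142 150 153 152 145 137 128 116 100  75 154
 189 190 191 191]
140 [191 188 188 192 151 111 124 140 148 151 153 147 140 129 120 104  79 150
 187 186 187 192]
155 [189 185 186 188 188 146 116 135 147 150 151 149 141 132 121 109  83 124
 174 186 184 184]
```

Run:
```python
from h import *
w=load("wrist");P=np.array([onplane(w,c,r,.19) for c,r in ((239.4,50),(239.5,60),(240,95),(240.3,125),(240.4,140),(240.9,155))])
f=np.polyfit(P[:,1],P[:,0],1);print(P.round(4),np.degrees(np.arctan2(1,f[0])))
t=onplane(w,241,171,.202);print("tip",t,"rod x at y",np.polyval(f,t[1]))
print("post top line at y=.274",np.polyval(f,.274))
for q in((240.5,68),(240.5,73),(240.5,83)): print("loupe z.2",onplane(w,*q,.2))
```

```text
[[0.5544 0.2078 0.19  ]
 [0.5526 0.2027 0.19  ]
 [0.5458 0.184  0.19  ]
 [0.5395 0.1671 0.19  ]
 [0.5362 0.1583 0.19  ]
 [0.5331 0.1492 0.19  ]] 69.92975036201035
tip [0.53064363 0.14165683 0.202     ] rod x at y 0.530257014736395
post top line at y=.274 0.5786098298175515
loupe z.2 [0.55143461 0.19732754 0.2       ]
loupe z.2 [0.55049106 0.19484732 0.2       ]
loupe z.2 [0.54857858 0.18982015 0.2       ]
```

jog_arm(targets="15 -7 2 -9 0.003 0.016 0;15 0 0 0 0 0 0")

```text
clock: 6.62
eef_pos: [0.5188, 0.1097, 0.249]
ee_rot: [3.093, -0.546, -0.002]
contact_force: [-0.0, 0.1, -1.6]
finger_gap: 0.0227
```

Run:
```python
from h import *
y=np.radians(70.);u=np.array([np.cos(y),np.sin(y)]);np.savez("hook.npz",o=np.array([.5303,.1412])+.14*u,u=u)
rep();w=snap("wrist");rep()
```

```text
t 6.625 p [0.5188 0.1097 0.249 ] eye x -0.1736 lat -0.0008 z 0.1937 toolz [-1.2e-03 -6.0e-04 -1.0e+00] yaw 69.98 F [-0.04  0.1  -1.63] Fu 0.08 gap 0.0227
t 6.675 p [0.5195 0.1096 0.2495] eye x -0.1734 lat -0.0000 z 0.1941 toolz [ 2.e-04 -6.e-04 -1.e+00] yaw 69.98 F [ 0.67 -0.66 -1.9 ] Fu -0.39 gap 0.0231
```

jog_arm(targets="15 3.4 9.4 0 0 0 0;15 3.4 9.4 0 0 0 0;15 0 0 0 0 0 0")

```text
clock: 7.05
eef_pos: [0.527, 0.1295, 0.2494]
ee_rot: [3.093, -0.547, 0.001]
contact_force: [0.1, 0.0, -1.8]
finger_gap: 0.0229
```

```bash
python3 -c "
from h import *
rep()"
```

```text
t 7.05 p [0.527  0.1295 0.2494] eye x -0.1521 lat 0.0003 z 0.1941 toolz [ 4.e-04 -4.e-04 -1.e+00] yaw 69.93 F [ 0.1   0.01 -1.79] Fu 0.04 gap 0.0229
```

jog_arm(targets="15 3.4 9.4 0 0 0 0;15 3.4 9.4 0 0 0 0;15 0 0 0 0 0 0")

```text
clock: 7.42
eef_pos: [0.5345, 0.15, 0.2494]
ee_rot: [3.094, -0.547, 0.001]
contact_force: [-0.0, -0.4, -1.5]
finger_gap: 0.023
```

Run:
```python
from h import *
rep();w=snap("wrist");a=snap("scene")
cv2.imwrite("pics/m3.png",np.hstack([cv2.resize(w["image"][100:260,170:330],(400,400),interpolation=cv2.INTER_CUBIC),cv2.resize(a["image"][120:190,255:325],(400,400),interpolation=cv2.INTER_CUBIC)]))
```

```text
t 7.425 p [0.5345 0.15   0.2494] eye x -0.1303 lat 0.0003 z 0.1941 toolz [ 7.e-04 -3.e-04 -1.e+00] yaw 69.96 F [-0.01 -0.45 -1.45] Fu -0.42 gap 0.023
```

View pics/m3.png

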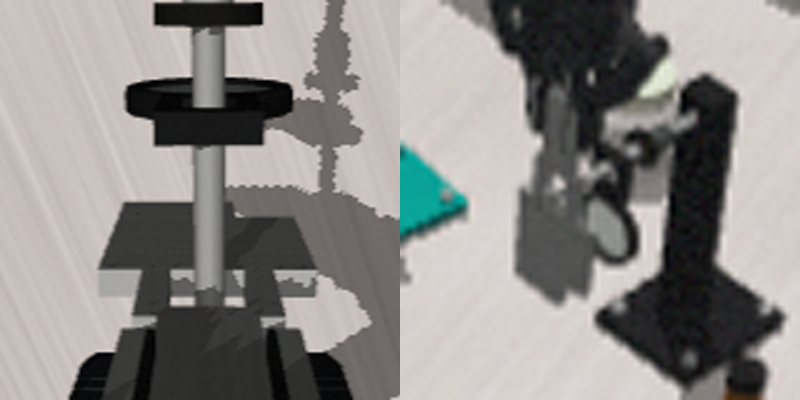

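The peg runs through the eye, centred at (208,280), and the magnifier is at (208,110). Next I'll go further in and lower.

jog_arm(targets="15 2.7 7.5 -1 0 0 0;15 2.7 7.5 -2 0 0 0;15 0 0 -3 0 0 0;15 0 0 -3 0 0 0;15 0 0 0 0 0 0")

```text
clock: 8.15
eef_pos: [0.5395, 0.1649, 0.2394]
ee_rot: [3.092, -0.548, -0.0]
contact_force: [-0.5, -0.5, -0.6]
finger_gap: 0.0229
```

```bash
python3 -c "
from h import *
rep()"
```

```text
t 8.15 p [0.5395 0.1649 0.2394] eye x -0.1146 lat -0.0001 z 0.1841 toolz [-5.e-04 -1.e-03 -1.e+00] yaw 69.91 F [-0.48 -0.54 -0.61] Fu -0.67 gap 0.0229
```

jog_arm(targets="15 1.4 3.8 0 0 0 0;15 1.4 3.8 0 0 0 0;15 1.4 3.8 0 0 0 0;15 1.4 3.8 0 0 0 0;15 0 0 0 0 0 0")

```text
clock: 8.78
eef_pos: [0.5458, 0.1812, 0.2397]
ee_rot: [3.093, -0.548, 0.0]
contact_force: [-0.1, -1.1, -1.6]
finger_gap: 0.0228
```

Run:
```python
from h import *
rep();c=load("wrist");O,u=hookpose()
for q in ((253,109.5),(253,101)): # disc front/back top edge
    X=onplane(c,*q,.203);print("disc edge hook x",(X[:2]-O)@u)
for q in ((253,157.5),(253,147)): X=onplane(c,*q,.2);print("loupe front",(X[:2]-O)@u)
```

```text
t 8.775 p [0.5458 0.1812 0.2397] eye x -0.0972 lat 0.0002 z 0.1844 toolz [ 1.e-04 -8.e-04 -1.e+00] yaw 69.9 F [-0.13 -1.14 -1.58] Fu -1.11 gap 0.0228
disc edge hook x -0.06115663249398535
disc edge hook x -0.056665954415216685
loupe front -0.08845797773285444
loupe front -0.08228912716480498
```

jog_arm(targets="15 1 2.8 0 0 0 0;15 1 2.8 0 0 0 0;15 1 2.8 0 0 0 0;15 0.7 1.9 0 0 0 0;15 0.7 1.9 0 0 0 0")

```text
clock: 9.4
eef_pos: [0.5502, 0.1937, 0.2397]
ee_rot: [3.092, -0.548, -0.0]
contact_force: [-0.3, -1.2, -2.1]
finger_gap: 0.0227
```

```bash
python3 -c "
from h import *
rep();snap('wrist');rep()"
```

```text
t 9.4 p [0.5502 0.1937 0.2397] eye x -0.0839 lat 0.0001 z 0.1844 toolz [-4.0e-04 -1.6e-03 -1.0e+00] yaw 69.89 F [-0.31 -1.18 -2.08] Fu -1.21 gap 0.0227
t 9.45 p [0.5504 0.194  0.2397] eye x -0.0836 lat 0.0001 z 0.1844 toolz [-1.0e-04 -1.3e-03 -1.0e+00] yaw 69.89 F [ 0.06 -0.38 -2.45] Fu -0.34 gap 0.023
```

jog_arm(targets="15 0.5 1.4 0 0 0 0;15 0.5 1.4 0 0 0 0;15 0.5 1.4 0 0 0 0;15 0 0 0 0 0 0")

```text
clock: 9.95
eef_pos: [0.5519, 0.1985, 0.2397]
ee_rot: [3.092, -0.548, 0.0]
contact_force: [-0.3, 0.3, -2.1]
finger_gap: 0.0228
```

jog_arm(targets="15 0.5 1.4 0 0 0 0;15 0.5 1.4 0 0 0 0;15 0 0 0 0 0 0")

```text
clock: 10.32
eef_pos: [0.553, 0.2015, 0.2396]
ee_rot: [3.092, -0.548, -0.0]
contact_force: [0.4, 0.3, -1.4]
finger_gap: 0.0227
```

jog_arm(targets="15 0.5 1.4 0 0 0 0;15 0 0 0 0 0 0")

```text
clock: 10.58
eef_pos: [0.5535, 0.203, 0.2397]
ee_rot: [3.092, -0.548, -0.0]
contact_force: [0.6, -0.2, -2.1]
finger_gap: 0.0232
```

```bash
python3 -c "
from h import *
rep();snap('wrist');rep()"
```

```text
t 10.575 p [0.5535 0.203  0.2397] eye x -0.0741 lat 0.0000 z 0.1844 toolz [-2.0e-04 -1.2e-03 -1.0e+00] yaw 69.89 F [ 0.56 -0.2  -2.11] Fu 0.01 gap 0.0232
t 10.625 p [0.5535 0.203  0.2397] eye x -0.0741 lat -0.0000 z 0.1844 toolz [-3.0e-04 -1.2e-03 -1.0e+00] yaw 69.89 F [ 0.71  0.03 -2.15] Fu 0.27 gap 0.0228
```

jog_arm(targets="15 0.4 1 0 0 0 0;15 0.4 1 0 0 0 0;15 0 0 0 0 0 0")

```text
clock: 11.0
eef_pos: [0.554, 0.2044, 0.2396]
ee_rot: [3.091, -0.548, -0.001]
contact_force: [0.3, -1.0, -1.1]
finger_gap: 0.0229
```

jog_arm(targets="15 0.4 1 0 0 0 0;15 0 0 0 0 0 0")

```text
clock: 11.25
eef_pos: [0.5542, 0.205, 0.2396]
ee_rot: [3.09, -0.548, -0.001]
contact_force: [-0.6, -2.0, -1.0]
finger_gap: 0.0227
```

jog_arm(targets="15 0.4 1 0 0 0 0;15 0 0 0 0 0 0")

```text
clock: 11.5
eef_pos: [0.5544, 0.2055, 0.2396]
ee_rot: [3.089, -0.548, -0.002]
contact_force: [-1.3, -2.1, -0.5]
finger_gap: 0.0231
```

```bash
python3 -c "
from h import *
rep()"
```

```text
t 11.5 p [0.5544 0.2055 0.2396] eye x -0.0715 lat -0.0001 z 0.1843 toolz [-0.002  -0.0043 -1.    ] yaw 69.9 F [-1.29 -2.06 -0.48] Fu -2.37 gap 0.0231
```

jog_arm(targets="15 0.5 1.2 0 0 0 0;15 0 0 0 0 0 0")

```text
clock: 11.75
eef_pos: [0.5547, 0.2063, 0.2396]
ee_rot: [3.088, -0.547, -0.002]
contact_force: [-1.7, -3.7, -0.8]
finger_gap: 0.0231
```

jog_arm(targets="15 0.5 1.2 0 0 0 0;15 0 0 0 0 0 0")

```text
clock: 12.0
eef_pos: [0.5549, 0.2069, 0.2396]
ee_rot: [3.086, -0.547, -0.003]
contact_force: [-1.5, -4.2, -0.2]
finger_gap: 0.0228
```

```bash
python3 -c "
from h import *
rep()"
```

```text
t 12.0 p [0.5549 0.2069 0.2396] eye x -0.0702 lat -0.0001 z 0.1843 toolz [-0.0032 -0.0067 -1.    ] yaw 69.9 F [-1.5  -4.24 -0.15] Fu -4.50 gap 0.0228
```

jog_arm(targets="15 0.5 1.2 0 0 0 0;15 0 0 0 0 0 0")

```text
clock: 12.25
eef_pos: [0.5552, 0.2074, 0.2396]
ee_rot: [3.085, -0.547, -0.004]
contact_force: [-1.6, -4.3, 1.1]
finger_gap: 0.0227
```

jog_arm(targets="15 0.4 1.1 0 0 0 0;15 0.1 0.3 0 0 0 0;15 0.1 0.3 0 0 0 0")

```text
clock: 12.62
eef_pos: [0.5553, 0.2079, 0.2396]
ee_rot: [3.082, -0.546, -0.005]
contact_force: [-2.3, -5.2, 0.4]
finger_gap: 0.0227
```

```bash
python3 -c "
from h import *
rep();snap('scene');rep()"
```

```text
t 12.625 p [0.5553 0.2079 0.2396] eye x -0.0695 lat -0.0001 z 0.1843 toolz [-0.0051 -0.011  -0.9999] yaw 69.91 F [-2.3  -5.15  0.44] Fu -5.63 gap 0.0227
t 12.675 p [0.5553 0.2079 0.2396] eye x -0.0695 lat -0.0001 z 0.1843 toolz [-0.0051 -0.011  -0.9999] yaw 69.91 F [-1.21 -5.05  0.28] Fu -5.16 gap 0.0227
```

jog_arm(targets="15 0.3 0.7 0 0 0 0;15 0.1 0.3 0 0 0 0;15 0.1 0.3 0 0 0 0;15 0.1 0.3 0 0 0 0")

```text
clock: 13.18
eef_pos: [0.5554, 0.208, 0.2396]
ee_rot: [3.079, -0.545, -0.006]
contact_force: [-2.4, -4.2, 0.6]
finger_gap: 0.0228
```

```bash
python3 -c "
from h import *
rep();snap('scene');rep()"
```

```text
t 13.175 p [0.5554 0.208  0.2396] eye x -0.0695 lat -0.0000 z 0.1843 toolz [-0.0065 -0.0142 -0.9999] yaw 69.91 F [-2.38 -4.2   0.62] Fu -4.76 gap 0.0228
t 13.225 p [0.5554 0.208  0.2396] eye x -0.0695 lat -0.0001 z 0.1843 toolz [-0.0066 -0.0142 -0.9999] yaw 69.91 F [-1.41 -4.27  0.99] Fu -4.49 gap 0.0224
```

jog_arm(targets="15 0.2 0.4 0 0.012 -0.005 0;15 0.1 0.3 0 0.004 -0.002 0;15 0.1 0.3 0 0.004 -0.002 0;15 0.1 0.3 0 0.004 -0.002 0")

```text
clock: 13.72
eef_pos: [0.555, 0.2073, 0.2395]
ee_rot: [-3.087, 0.546, -0.002]
contact_force: [-2.0, -5.4, 1.4]
finger_gap: 0.0224
```

```bash
python3 -c "
from h import *
rep();snap('scene');rep()"
```

```text
t 13.725 p [0.555  0.2073 0.2395] eye x -0.0691 lat -0.0000 z 0.1842 toolz [ 0.0027  0.006  -1.    ] yaw 69.94 F [-2.02 -5.44  1.37] Fu -5.80 gap 0.0224
t 13.775 p [0.555  0.2073 0.2395] eye x -0.0691 lat -0.0001 z 0.1842 toolz [ 0.0027  0.0062 -1.    ] yaw 69.94 F [-2.88 -5.46  0.44] Fu -6.12 gap 0.023
```

jog_arm(targets="15 0 0 0 0 0 0;15 -0.5 -1.4 0 0 0 0;15 -0.5 -1.4 0 0 0 0;15 -0.5 -1.4 0 0 0 0;15 -0.5 -1.4 0 0 0 0")

```text
clock: 14.4
eef_pos: [0.5536, 0.2031, 0.2395]
ee_rot: [-3.084, 0.546, -0.004]
contact_force: [0.5, -0.0, -2.2]
finger_gap: 0.0228
```

```bash
python3 -c "
from h import *
rep();snap('scene');rep()"
```

```text
t 14.4 p [0.5536 0.2031 0.2395] eye x -0.0733 lat 0.0001 z 0.1842 toolz [ 0.0043  0.0095 -0.9999] yaw 69.92 F [ 0.54 -0.05 -2.24] Fu 0.14 gap 0.0228
t 14.45 p [0.5536 0.203  0.2396] eye x -0.0734 lat 0.0001 z 0.1843 toolz [ 0.0043  0.0094 -0.9999] yaw 69.92 F [-0.89 -0.35 -2.6 ] Fu -0.64 gap 0.0229
```

jog_arm(targets="15 -0.6 -1.7 0 -0.009 0.004 0;15 -0.3 -0.9 0 0 0 0;15 0 0 -1 0 0 0;15 0 0 -1 0 0 0;15 0 0 0 0 0 0")

```text
clock: 15.08
eef_pos: [0.5531, 0.201, 0.2375]
ee_rot: [-3.092, 0.547, -0.001]
contact_force: [-0.7, -0.0, -1.3]
finger_gap: 0.0231
```

Run:
```python
from h import *
rep();snap('wrist');w=snap('scene');rep()
c=load("wrist")
cv2.imwrite("pics/m4.png",np.hstack([cv2.resize(c["im"][100:260,170:330],(400,400),interpolation=cv2.INTER_CUBIC),cv2.resize(w["image"][120:190,255:325],(400,400),interpolation=cv2.INTER_CUBIC)]))
```

```text
t 15.075 p [0.5531 0.201  0.2375] eye x -0.0759 lat 0.0003 z 0.1822 toolz [ 0.001   0.0013 -1.    ] yaw 69.92 F [-0.74 -0.04 -1.31] Fu -0.29 gap 0.0231
t 15.175 p [0.5532 0.201  0.2375] eye x -0.0759 lat 0.0004 z 0.1822 toolz [ 0.0012  0.0013 -1.    ] yaw 69.92 F [ 0.05  0.93 -0.57] Fu 0.90 gap 0.0234
```

View pics/m4.png

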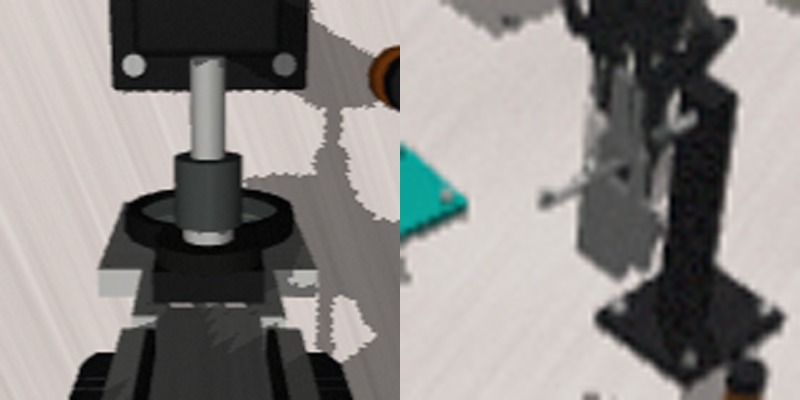

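The gauge is on the peg right in front of the magnifier, and the buffer has sprung back. I'll lower it until it bears on the peg.

jog_arm(targets="15 0 0 -1 0 0 0;15 0 0 0 0 0 0")

```text
clock: 15.42
eef_pos: [0.5532, 0.201, 0.2365]
ee_rot: [-3.092, 0.547, -0.002]
contact_force: [0.6, 0.7, -1.7]
finger_gap: 0.0233
```

jog_arm(targets="15 0 0 -0.7 0 0 0;15 0 0 0 0 0 0")

```text
clock: 15.68
eef_pos: [0.5532, 0.201, 0.2357]
ee_rot: [-3.092, 0.547, -0.002]
contact_force: [-0.1, -0.4, -2.3]
finger_gap: 0.0229
```

```bash
python3 -c "
from h import *
rep();snap('scene');rep()"
```

```text
t 15.675 p [0.5532 0.201  0.2357] eye x -0.0759 lat 0.0004 z 0.1804 toolz [ 0.0012  0.0013 -1.    ] yaw 69.92 F [-0.09 -0.37 -2.33] Fu -0.38 gap 0.0229
t 15.725 p [0.5532 0.201  0.2358] eye x -0.0759 lat 0.0004 z 0.1805 toolz [ 0.0013  0.0013 -1.    ] yaw 69.91 F [ 1.18 -0.46 -1.75] Fu -0.03 gap 0.023
```

Not bearing yet, so I'll continue in 0.7 mm steps.

jog_arm(targets="15 0 0 -0.7 0 0 0;15 0 0 0 0 0 0")

```text
clock: 15.98
eef_pos: [0.5533, 0.2011, 0.2356]
ee_rot: [-3.092, 0.547, -0.002]
contact_force: [-0.8, -0.9, -1.0]
finger_gap: 0.0231
```

jog_arm(targets="15 0 0 -0.7 0 0 0;15 0 0 0 0 0 0")

```text
clock: 16.23
eef_pos: [0.5533, 0.2011, 0.2355]
ee_rot: [-3.092, 0.547, -0.003]
contact_force: [-0.0, -0.1, 1.2]
finger_gap: 0.0226
```

jog_arm(targets="15 0 0 -0.7 0 0 0;15 0 0 0 0 0 0")

```text
clock: 16.48
eef_pos: [0.5534, 0.2011, 0.2355]
ee_rot: [-3.091, 0.547, -0.004]
contact_force: [-0.4, 0.1, 1.5]
finger_gap: 0.0229
```

Bearing, at about 3.5 N on the peg. Releasing gently.

jog_arm(targets="26 0 0 0 0 0 0;30 0 0 0 0 0 0;36 0 0 0 0 0 0;45 0 0 0 0 0 0;45 0 0 0 0 0 0")

```text
clock: 17.1
eef_pos: [0.5539, 0.2012, 0.2347]
ee_rot: [-3.091, 0.547, -0.004]
contact_force: [1.2, 0.4, -0.7]
finger_gap: 0.045
```

jog_arm(targets="45 0 0 5 0 0 0;45 0 0 10 0 0 0;45 0 0 20 0 0 0;45 0 0 30 0 0 0;45 0 0 30 0 0 0")

```text
clock: 17.73
eef_pos: [0.5525, 0.2009, 0.3324]
ee_rot: [-3.093, 0.548, 0.001]
contact_force: [0.5, -0.2, 1.0]
finger_gap: 0.0448
```

jog_arm(targets="45 -20 -20 30 0 0 0;45 -30 -30 20 0 0 0;45 -30 -30 0 0 0 0;45 0 0 0 0 0 0;45 0 0 0 0 0 0")

```text
clock: 18.35
eef_pos: [0.4729, 0.1197, 0.3916]
ee_rot: [-3.089, 0.546, -0.018]
contact_force: [-0.1, 0.2, 0.0]
finger_gap: 0.045
```

Run:
```python
from h import *
rep();a=snap('scene');w=snap("wrist");w2=viewer.snapshot("scene");
print("moving px",np.abs(a["image"].astype(int)-w2["image"]).max(2)[120:200,255:330].max())
cv2.imwrite("pics/m5.png",np.hstack([cv2.resize(w["image"][0:384,64:448],(400,400)),cv2.resize(a["image"][120:200,250:330],(400,400),interpolation=cv2.INTER_CUBIC)]))
```

```text
t 18.35 p [0.4729 0.1197 0.3916] eye x -0.1795 lat -0.0467 z 0.3363 toolz [ 0.0124  0.0026 -0.9999] yaw 69.95 F [-0.08  0.2   0.04] Fu 0.16 gap 0.045
moving px 20
```

View pics/m5.png

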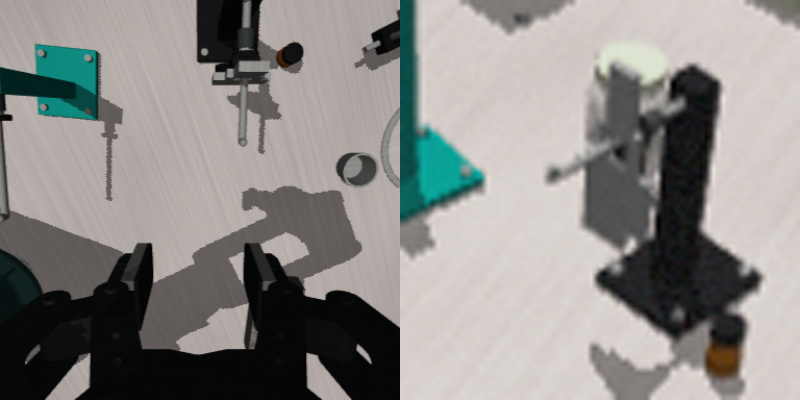

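The gauge hangs upright on the peg next to the magnifier, and the gripper is clear. I'll let any swing die out and check for motion numerically.

jog_arm(targets="45 0 0 0 0 0 0;45 0 0 0 0 0 0;45 0 0 0 0 0 0;45 0 0 0 0 0 0;45 0 0 0 0 0 0")

```text
clock: 19.12
eef_pos: [0.4738, 0.1211, 0.3894]
ee_rot: [-3.091, 0.542, -0.012]
contact_force: [-0.3, -0.3, -0.4]
finger_gap: 0.0451
```

jog_arm(targets="45 0 0 0 0 0 0;45 0 0 0 0 0 0;45 0 0 0 0 0 0;45 0 0 0 0 0 0;45 0 0 0 0 0 0")

```text
clock: 19.75
eef_pos: [0.4738, 0.121, 0.3896]
ee_rot: [-3.091, 0.543, -0.012]
contact_force: [-0.9, 0.3, -0.2]
finger_gap: 0.0449
```

jog_arm(targets="45 0 0 0 0 0 0;45 0 0 0 0 0 0;45 0 0 0 0 0 0;45 0 0 0 0 0 0;45 0 0 0 0 0 0")

```text
clock: 20.38
eef_pos: [0.4737, 0.121, 0.3896]
ee_rot: [-3.091, 0.543, -0.012]
contact_force: [0.1, 0.2, 0.2]
finger_gap: 0.0446
```

Run:
```python
from h import *
f=[viewer.snapshot("scene")["image"].astype(int)[125:175,280:320] for _ in range(12)]
print([int(np.abs(x-f[0]).max()) for x in f[1:]],[round(float(np.abs(x-f[0]).mean()),2) for x in f[1:]])
s=load("scene");print("vs after release",np.abs(s["im"].astype(int)[125:175,280:320]-f[0]).max())
c=viewer.snapshot("wrist");O,u=hookpose()
g=np.array([*(O-.0759*u),.181+.069]);px=proj(c,[g])[0];print("predicted tab top px",px)
cv2.imwrite("pics/m6.png",cv2.resize(c["image"][0:150,240:440],(800,600),interpolation=cv2.INTER_CUBIC))
```

```text
[20, 19, 20, 23, 20, 22, 20, 20, 24, 19, 22] [2.23, 2.27, 2.3, 2.31, 2.32, 2.3, 2.27, 2.25, 2.32, 2.31, 2.28]
vs after release 21
predicted tab top px [310.01104754  65.02686732]
```

View pics/m6.png

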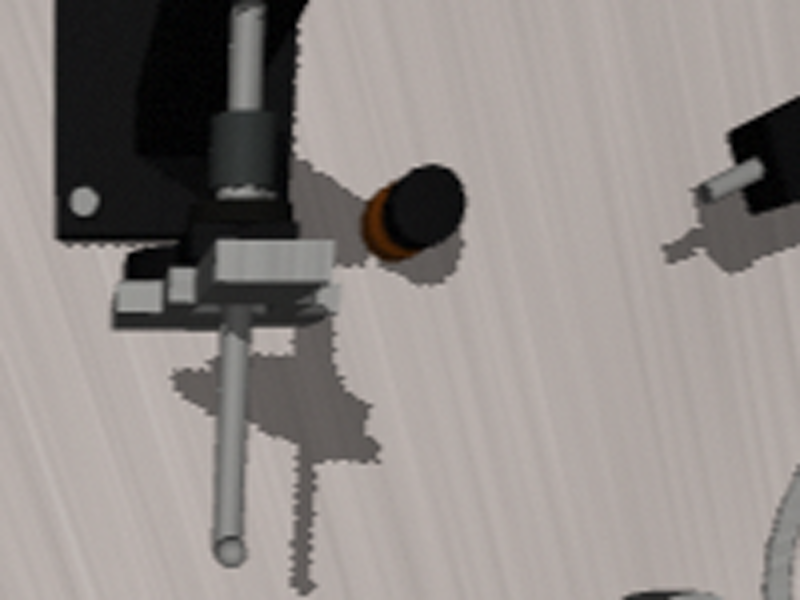

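The tab top is at (275,262) in this crop, which is native (308.8,65.5) against a prediction of (310,65). The magnifier is directly behind it, nothing is moving (only sensor noise between frames), and the robot is clear. Handing in.

```bash
python3 -c "
from h import *
print(ctrl.job_done())"
```

```text
the job is handed in; nothing more can be done
None
```

I took the tall gauge out of the rack, hung it by its eye on the black hook's peg, and used it to push the magnifier back against the buffer. I then backed off, lowered the gauge onto the peg and let go. I handed the job in at about 21 s of the 67 s allowed, and no verdict is reported.

- **Push:** The buffer was felt with the gauge's eye about 73 mm out from the post's middle. The wrist force along the peg built up to about 6 N and stayed above 3 N for about 2 s. The highest value I read was 6.1 N, with roughly 0.5 N of noise. The force fell back to about 0 N when I backed off.
- **Push hiccup:** During the hold the tool tilted slightly and the force sagged to about 4.5 N, so I straightened it to get back to 6 N.
- **Letting go:** The gauge bore on the peg with about 3.5 N just before release.
- **Final check:** The gauge hangs upright about 76 mm out, with the magnifier close behind it. Its tab was about 1 pixel from where I predicted. Scene frames over about half a second, and one taken about 2 s earlier, differed only by image noise, and the gripper is well clear.
- **Not measured:** I judged the gap between the two faces by eye in the picture. I also did not measure the bystanders after the job. The hook-area bystanders seen in the last pictures looked undisturbed; the other two plates looked in place just after the lift, and the spanner was not checked.

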